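# Sort mechanic's parts into their specimen trays

## Task

Sort the four loose parts on the bench into the trays: each belongs in the tray that shows a specimen of its kind on the ledge behind it, both bearings flat and side by side in the bearing tray, the bolt and the spark plug lying flat on the floor of theirs. The bearing tray is still covered: first turn its swing tab a quarter turn aside, either way, then lift the cover plate out by its handle and lay it flat in the middle of the black rubber mat, its long side along the mat's long side. Set things down gently, do not drop or throw them.

Things in the scene. Friction and masses are not known exactly. Their poses are not given: they have to be found in the camera images.
- bearing_large: Loose steel ball bearing lying flat, a ring 52 mm in diameter and 16 mm high, 0.1 to 0.3 kg. Origin: centre of its underside, z up. Not the fixed bearing on a tray's ledge.
- bearing_small: Loose steel ball bearing lying flat, a ring 40 mm in diameter and 12 mm high, 0.1 to 0.2 kg. Origin: centre of its underside, z up.
- bolt: Loose plain steel hex bolt lying on its side along its own y axis: 99 mm long, head 26 mm wide and 10 mm long at the +y end, threaded shank 14 mm wide, up to 18 mm above the bench. Origin: middle of its length, at bench level under it, z up. Grip the shank across (along its x).
- spark_plug: Loose spark plug lying along its own y: 82 mm long, 20 high; white ceramic nose (11 mm thick) at -y, steel thread (14 mm) at +y, axis 10 mm above the bench. It rests on its hexagon (23 mm wide in x, y = 5 to 17 mm) and may lean a little. Origin: middle of its length, at its underside, z up. Grip it across (along x) at the hexagon, y = 11 mm.
- cover: Loose flat aluminium plate 141 (x) by 111 (y) by 4 mm, 0.12 to 0.2 kg, lying in the recess of the bearing tray's walls, underside 30 mm above the bench. Black bar handle in its middle, 40 mm long in x, 12 wide in y, top 28 mm above the plate's underside: pinch it across y from above. Origin: centre of the plate's underside, z up.
- mat: Black rubber mat fixed flat on the bench, 185 mm (its x) by 155 mm (its y), 3 mm thick. Origin: centre of its underside, z up; yaw within 0.2 rad of the world's.
- tray_bearing: Fixed grey tray, outside 150 (x) by 120 mm (y), inside 130 by 100, floor 3 mm thick, walls 10 mm thick and 34 high (their inner 7 mm only 30). Ledge 34 mm high behind it (x 74 to 111 mm) with a fixed 40 mm bearing as specimen. Origin: centre of the compartment's underside, on the bench; x to the ledge, y left, z up; yaw within 0.2 rad of the world's. Has the cover and, in front, the swing tab.
- tray_bolt: Fixed grey tray, outside 150 (x) by 120 mm (y), inside 130 by 100, floor 3 mm thick, walls 10 mm thick and 34 high (their inner 7 mm only 30). Ledge 34 mm high behind it (x 74 to 111 mm) with a fixed 99 mm hex bolt as specimen. Origin: centre of the compartment's underside, on the bench; x to the ledge, y left, z up; yaw within 0.2 rad of the world's. Empty.
- tray_plug: Fixed grey tray, outside 150 (x) by 120 mm (y), inside 130 by 100, floor 3 mm thick, walls 10 mm thick and 34 high (their inner 7 mm only 30). Ledge 34 mm high behind it (x 74 to 111 mm) with a fixed 82 mm spark plug as specimen. Origin: centre of the compartment's underside, on the bench; x to the ledge, y left, z up; yaw within 0.2 rad of the world's. Empty.
- tab (a joint): Steel swing tab on the bearing tray's front wall: flat arm 35 to 39 mm above the bench, upright pivot at tray x = -81, y = 0 mm. At 0 rad it points to tray +x over the cover; + turns anticlockwise from above; range +-1.8, starts within 0.3 of 0, stays where left (0.02 N m). 23 mm from the pivot an 8 mm round pin stands up, top 57 mm above the bench: pinch or push it. Clear of the cover beyond 1.3.

How it is judged:
On the way, in this order (a step that is already met when the one before it is completed fails the run):
1. the swing tab is turned aside (more than 1.3 rad either way) while the cover still lies in its recess ((value of joint tab above 1.3 rad or value of joint tab below -1.3 rad) and distance between cover and tray_bearing below 0.034 m), for 0.2 s.
2. the cover plate lies flat on the mat (x of cover in the frame of mat between -0.025 and 0.025 m and y of cover in the frame of mat between -0.025 and 0.025 m and z of cover in the frame of mat between -0.002 and 0.007 m and linear speed of cover below 0.03 m/s and angle between cover's own z axis and vertical below 0.06 rad and angle between the x axis of cover and the x axis of mat, either way round below 0.25 rad), for 0.2 s.
At the end, for the whole second after the job is handed in: Bearings flat (0.15 rad) on the bearing tray's floor, bolt and spark plug lying (0.2 rad) in the trays of their specimens, cover flat on the mat, centre within 25 mm in mat x and y and turned under 0.25 rad; all released and at rest (all of step 2 and x of bearing_large in the frame of tray_bearing between -0.05 and 0.05 m and y of bearing_large in the frame of tray_bearing between -0.035 and 0.035 m and z of bearing_large in the frame of tray_bearing between -0.002 and 0.009 m and linear speed of each of bearing_large, bearing_small, bolt, spark_plug below 0.03 m/s and angle between each of bearing_large, bearing_small's own z axis and vertical below 0.15 rad and x of bearing_small in the frame of tray_bearing between -0.055 and 0.055 m and y of bearing_small in the frame of tray_bearing between -0.04 and 0.04 m and z of bearing_small in the frame of tray_bearing between -0.002 and 0.009 m and x of bolt in the frame of tray_bolt between -0.06 and 0.06 m and y of bolt in the frame of tray_bolt between -0.047 and 0.047 m and z of bolt in the frame of tray_bolt between -0.002 and 0.027 m and angle between bolt's own y axis and vertical between 1.37 and 1.77 rad and x of spark_plug in the frame of tray_plug between -0.06 and 0.06 m and y of spark_plug in the frame of tray_plug between -0.047 and 0.047 m and z of spark_plug in the frame of tray_plug between -0.002 and 0.027 m and angle between spark_plug's own y axis and vertical between 1.37 and 1.77 rad); the robot touches nothing.
It fails at once if a part or the cover is dropped from more than about 4 cm or thrown (faster than 0.9 m/s while touching nothing) ((linear speed of bearing_large above 0.9 m/s and contact force between bearing_large and anything else below 0.05 N) or (linear speed of bearing_small above 0.9 m/s and contact force between bearing_small and anything else below 0.05 N) or (linear speed of bolt above 0.9 m/s and contact force between bolt and anything else below 0.05 N) or (linear speed of spark_plug above 0.9 m/s and contact force between spark_plug and anything else below 0.05 N) or (linear speed of cover above 0.9 m/s and contact force between cover and anything else below 0.05 N)).
It also fails if it takes over 134 s, if anything falls off the work surface, if the arm or the gripper's body presses on something with over 40 N, if the wrist force passes 120 N, or if a joint passes its speed limit or range.

## Robot

A 7-joint arm with a two-finger parallel gripper is mounted at the origin on a cart in front of the work surface, level with it; the furniture and walls round the work are solid. World frame = base frame: x ahead of the robot, y to its left, z up, the work surface at z = 0. Lengths are in m, angles in rad, forces in N, time in s.
With the tool pointing down it reaches from about 0.425 to 0.825 m from the base axis. Payload 3.6 kg.
Tool frame: the origin (TCP) lies at the very end of the fingers, on their centre line; the grasp point (between the pads) lies manip.pinch_z behind it (manip.pinch_z is the distance from the TCP to the grasp point, in m); z points along the fingers, y is the line along which they close (so a half turn about z gives the same grasp; the last joint's range is limited). The gripper opens to 85 mm and grips with 20 to 120 N. Pads are 22 mm wide; open, the fingers measure 114 mm over their backs; the gripper's body (76 mm by 85 mm) begins 54 mm behind the grasp point. The pads swing forward as they close: fully open they stand 13 mm farther back than shut.
Start: joints at [1.085, 0.615, -0.013, 1.423, 0.008, 1.103, -0.04], TCP at [0.288, -0.582, 0.231] pointing down, gripper open.
Joint ranges: [-3.12, 3.12], [-0.3, 2.06], [-1.34, 1.32], [0.26, 2.42], [-1.36, 4.5], [0.01, 1.98], [-2.84, 2.84]. Speed limits (rad/s): [2.79, 2.79, 3.14, 3.14, 3.14, 3.14, 3.14].

## Interface

Orientations are given as a rotation vector (axis times angle).
In Python, from rig import get_obs, vision, close_job, manip gives the robot as it stands.
- The arm moves only by the tool arm_command, never from a script. Its argument "moves" is one flat list of numbers, 5 for each row, row after row: the closure, from -1 (fully open) to 1 (shut), then the shift along the world's x, y, z in mm, then the turn about the world's z in rad. In form: [gripper, x, y, z, yaw, gripper, x, y, z, yaw, ...]. A call has exactly 10 rows; each row is the pose to reach, as a shift and turn from the pose commanded when the call began; what a row does not reach only later rows make up. A row lasts 1/8 s, in which the tool goes at most 62.5 mm and 10.7 degrees, less where a joint would pass 70% of its speed; a pose out of reach is approached as far as the arm can. A call with a gripper value outside its range is refused whole. The fingers move at their own pace and stop on an object; "force" is the grip in N (left out, the last holds). Time passes only in rows, so rows that repeat a pose let the fingers close, or fill a call up. It gives the time, the measured TCP pose, the force, the opening and the grip force at its end, in the units of the state.
- get_obs(): the state, without advancing time (a new reading comes with each control period).
- vision.grab_frame(name): name is "scene" or "top" or "wrist"; returns a dict with "color" (400x640x3 uint8, red, green, blue), "camera_matrix" (3x3 intrinsics, pixels), "extrinsics" (4x4, takes a point from world to camera coordinates); the wrist camera has in their place "hand_eye" (4x4, takes a point from camera to tool coordinates, whose origin is the TCP and whose axes are the flange's). Camera axes: x right, y down, z forward; pixel columns grow to the right and rows downward; lengths in m; the calibration is good to about 2 mm. A picture is of the moment at which its call begins: read the wrist's pose just before it. There is no depth.
- close_job(): hands the job in; it is judged then, once.
The state is a dict: "t": time; "joint_positions": joint angles; "joint_vel": joint speeds; "tau": joint torques, N m; "position": TCP position; "ee_rot": TCP orientation; "wrist_force": force on the tool from outside, world axes, zero at the start; "ft_torque": the same for the moment, N m; "finger_gap": finger opening in m; "gripper_force": force on a finger pad.
Only numpy, scipy, OpenCV 4.12 (cv2) and the standard library are available. Lean on these libraries where they do the work, as an engineer would, in place of code of your own. Each camera call takes 0.05 s, during which the arm holds its last target. There are 200 camera calls.

## Working session

There is one attempt and no reset: what is moved stays moved. The work goes in short steps, Python scripts to look and compute and a tool call to move; the robot and the scene stay as the last step left them, time stands still between calls to the robot, and variables do not carry over. Pictures are saved under pics/ and viewed, at most 14 in all, crops included, and the job is handed in when it is done.

Besides the shell and the picture viewer there is one more tool, called after "Call:" by a JSON object that holds its "name" and its "arguments". arm_command: Moves the arm, as the interface text tells. Its arguments: {"type":"object","properties":{"moves":{"type":"array","items":{"type":"number"}},"force":{"type":"number"}},"required":["moves"]}

```bash
ls; mkdir -p pics; python3 - <<'E'
from rig import get_obs, vision, manip
import cv2, numpy as np, pickle
np.set_printoptions(precision=4,suppress=True)
o=get_obs(); print({k:np.round(v,3) for k,v in o.items()}); print(manip.pinch_z)
d={}
for n in ["scene","top"]:
    f=vision.grab_frame(n); d[n]=f
    cv2.imwrite(f"pics/{n}0.png",f["color"][:,:,::-1]); print(n,f["camera_matrix"],f["extrinsics"])
f=vision.grab_frame("wrist"); print(f["hand_eye"],f["camera_matrix"])
pickle.dump(d,open("f0.pkl","wb"))
E
```

```text
pics
{'t': np.float64(0.0), 'joint_positions': array([ 1.085,  0.616, -0.013,  1.425,  0.008,  1.103, -0.04 ]), 'joint_vel': array([-0.   ,  0.001,  0.001,  0.002, -0.   ,  0.   , -0.   ]), 'tau': array([ -0.   , -46.921,   0.259, -17.103,   0.01 ,   0.01 ,   0.   ]), 'position': array([ 0.288, -0.582,  0.23 ]), 'ee_rot': array([-3.056, -0.715,  0.001]), 'wrist_force': array([-0.292,  0.688, -0.212]), 'ft_torque': array([ 0.042, -0.022,  0.01 ]), 'gripper_force': np.float64(0.0), 'finger_gap': np.float64(0.086)}
0.0187
scene [[412.0697   0.     315.64  ]
 [  0.     412.0697 201.2776]
 [  0.       0.       1.    ]] [[-0.7488 -0.6627 -0.0155  0.3708]
 [-0.4552  0.531  -0.7148  0.2462]
 [ 0.4819 -0.5281 -0.6992  0.8643]
 [ 0.      0.      0.      1.    ]]
top [[420.1763   0.     318.1991]
 [  0.     420.1763 202.9319]
 [  0.       0.       1.    ]] [[ 0.0113 -0.9997 -0.0198  0.0121]
 [-0.9923 -0.0088 -0.1239  0.4989]
 [ 0.1237  0.0211 -0.9921  1.1008]
 [ 0.      0.      0.      1.    ]]
[[-0.0009 -0.9485 -0.3169  0.0807]
 [ 1.     -0.001   0.0002 -0.0006]
 [-0.0005 -0.3169  0.9485 -0.1433]
 [ 0.      0.      0.      1.    ]] [[307.4276   0.     319.3898]
 [  0.     307.4276 195.6205]
 [  0.       0.       1.    ]]
```

View pics/scene0.png

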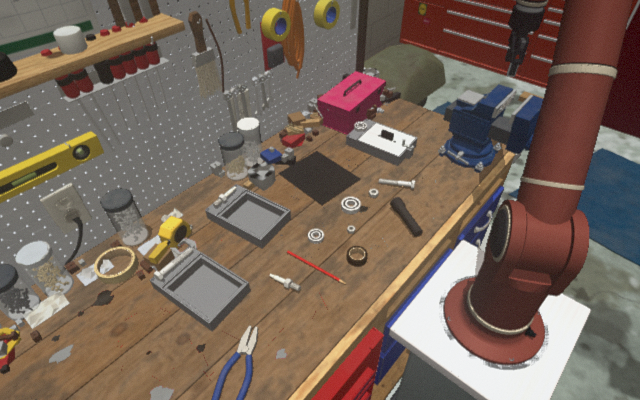

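View pics/top0.png

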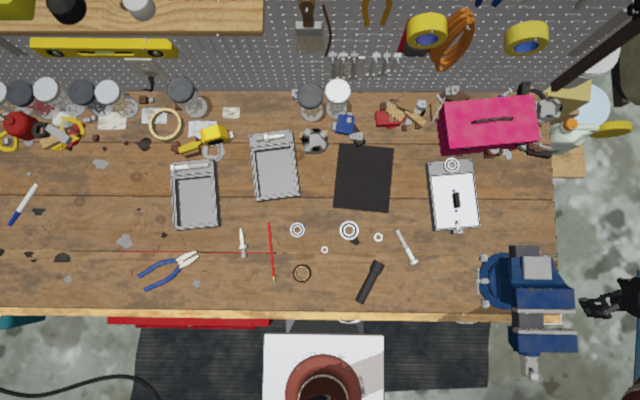

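The scene view shows two open trays on one side and the covered tray by the vise. In the top view: open trays at (195,195) and (274,167), mat (363,178), covered tray (453,195), bearings (297,230) and (349,231), bolt (405,246), plug (242,241).

```bash
python3 - <<'E'
import pickle,cv2
d=pickle.load(open("f0.pkl","rb"))
t=d["top"]["color"][:,:,::-1]; s=d["scene"]["color"][:,:,::-1]
cv2.imwrite("pics/topc.png",cv2.resize(t[125:265,160:320],None,fx=4,fy=4,interpolation=cv2.INTER_CUBIC))
cv2.imwrite("pics/topd.png",cv2.resize(t[140:275,325:490],None,fx=4,fy=4,interpolation=cv2.INTER_CUBIC))
cv2.imwrite("pics/scc.png",cv2.resize(s[110:330,145:425],None,fx=2.7,fy=2.7,interpolation=cv2.INTER_CUBIC))
E
```

```text
(no output)
```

View pics/topc.png

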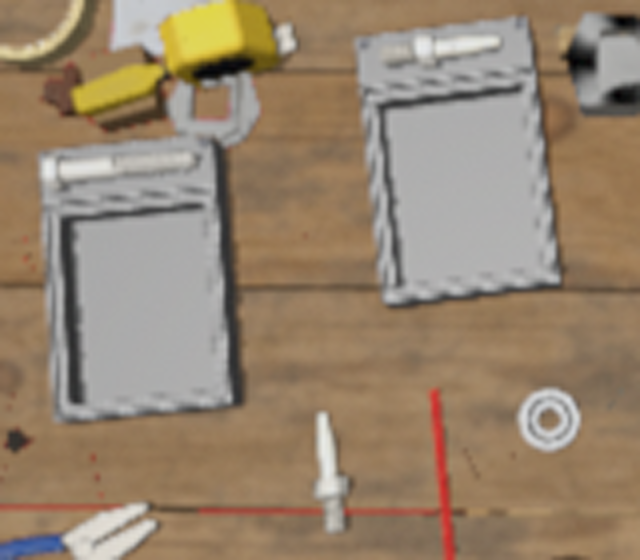

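View pics/topd.png

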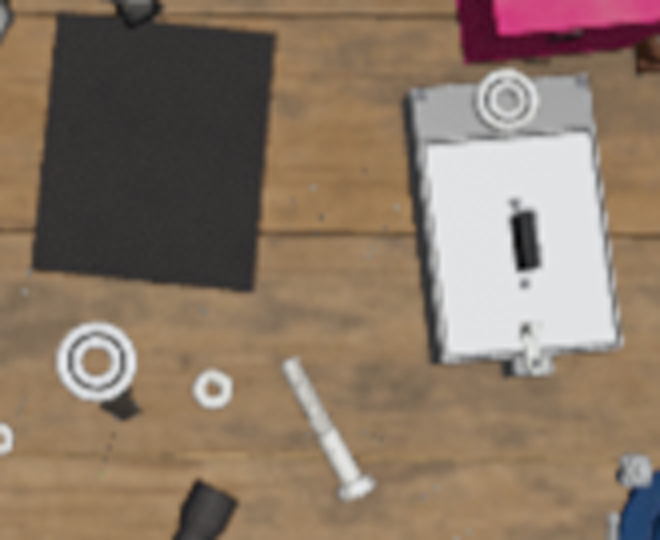

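View pics/scc.png

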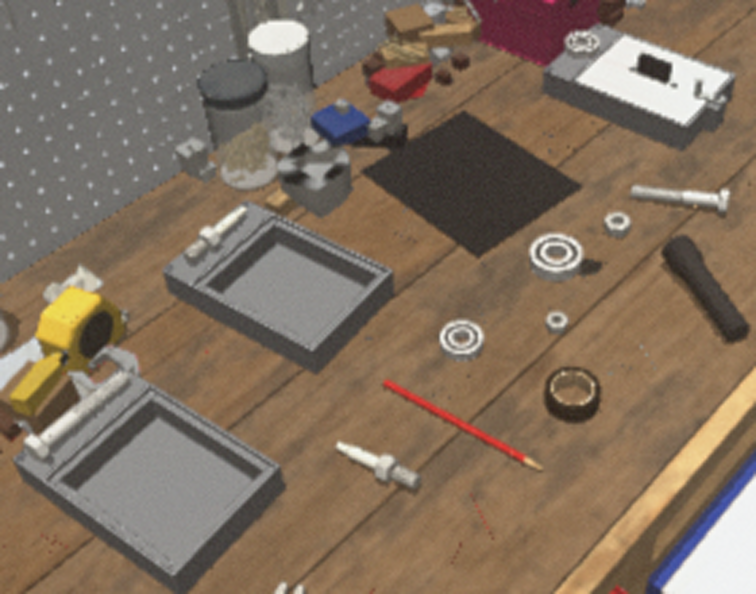

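Crops: the left tray's ledge holds a bolt specimen, so it is tray_bolt. The middle tray's holds a plug, so it is tray_plug. The white-covered tray has the bearing specimen, with its tab at about 0 rad. The large bearing is at top-crop (97,361), the small one at (548,419).

```bash
cat > h.py <<'E'
import numpy as np, cv2, pickle
np.set_printoptions(precision=4,suppress=True)
d=pickle.load(open("f0.pkl","rb"))
P={k:d[k]["camera_matrix"]@d[k]["extrinsics"][:3] for k in d}
def tri(Pa,a,Pb,b):
    X=cv2.triangulatePoints(Pa,Pb,np.float64(a),np.float64(b))[:,0]; X=X[:3]/X[3]
    e=[np.linalg.norm((p@np.r_[X,1])[:2]/(p@np.r_[X,1])[2]-q) for p,q in((Pa,a),(Pb,b))]
    return X,np.round(e,1)
def plane(Pm,a,z):  # point at height z seen at pixel a
    H=Pm[:,[0,1,3]].copy(); H[:,2]+=Pm[:,2]*z
    v=np.linalg.solve(H,np.r_[a,1]); return v[:2]/v[2]
E
python3 - <<'E'
from h import *
un=lambda c,o,s:(o[0]+(c[0]+.5)/s-.5,o[1]+(c[1]+.5)/s-.5)
C=lambda x,y:un((x,y),(160,125),4); D=lambda x,y:un((x,y),(325,140),4); S=lambda x,y:un((x,y),(145,110),2.7)
pts={ # name: top, scene, nominal z
'bolt BL':(C(40,157),S(18,463),.034),'bolt BR':(C(212,140),S(131,376),.034),'bolt FL':(C(58,419),S(181,572),.034),'bolt FR':(C(240,403),S(283,468),.034),
'plug BL':(C(358,40),S(166,276),.034),'plug BR':(C(530,18),S(248,205),.034),'plug FL':(C(387,304),S(318,355),.034),'plug FR':(C(560,283),S(392,268),.034),
'mat BL':(D(58,14),S(363,170),.003),'mat BR':(D(276,34),S(464,112),.003),'mat FL':(D(33,268),S(477,255),.003),'mat FR':(D(252,291),S(582,186),.003),
'bear BL':(D(408,88),S(545,82),.034),'bear BR':(D(588,74),S(600,25),.034),'bear FL':(D(441,362),S(685,133),.034),'bear FR':(D(622,346),S(734,75),.034),
'handle':(D(525,238),S(656,61),.058),'pin':(D(526,328),S(699,82),.057),
'large':(D(97,361),S(556,253),.016),'small':(C(548,419),S(462,337),.012),
'bolt tip':(D(291,360),S(634,190),.009),'bolt head':(D(357,488),S(725,200),.011),
'plug nose':(C(323,412),S(338,446),.010),'plug hex':(C(330,488),S(383,466),.018),'plug end':(C(336,530),S(418,481),.010)}
for n,(a,b,z) in pts.items():
    X,e=tri(P['top'],a,P['scene'],b); print(n,X,e,plane(P['top'],a,z),plane(P['scene'],b,z))
E
```

```text
bolt BL [0.6026 0.4257 0.0308] [0.3 0.4] [0.6025 0.4251] [0.5992 0.4259]
bolt BR [0.6155 0.3082 0.0234] [1.  1.2] [0.6152 0.3073] [0.6038 0.3105]
bolt FL [0.4219 0.4013 0.035 ] [0.7 1. ] [0.4234 0.403 ] [0.4207 0.4001]
bolt FR [0.4368 0.2837 0.025 ] [0.4 0.5] [0.4354 0.2807] [0.4322 0.2877]
plug BL [0.6884 0.2106 0.0242] [0.3 0.3] [0.6861 0.2093] [0.6784 0.2149]
plug BR [0.7054 0.092  0.0241] [0. 0.] [0.7023 0.0911] [0.6959 0.0982]
plug FL [0.5034 0.1845 0.027 ] [0.3 0.4] [0.5032 0.1839] [0.4977 0.1876]
plug FR [0.5195 0.0683 0.0366] [0.7 0.7] [0.5185 0.0673] [0.5231 0.0675]
mat BL [ 0.6718 -0.0389  0.0048] [0.1 0.1] [ 0.672  -0.0392] [ 0.6737 -0.0402]
mat BR [ 0.66   -0.1916  0.0001] [0.3 0.3] [ 0.6586 -0.1915] [ 0.6582 -0.1883]
mat FL [ 0.4931 -0.0223  0.0029] [0.3 0.4] [ 0.4923 -0.0229] [ 0.4939 -0.0217]
mat FR [ 0.4777 -0.1733  0.0028] [0.1 0.1] [ 0.4778 -0.1732] [ 0.4774 -0.1732]
bear BL [ 0.6165 -0.2812  0.0136] [0.8 0.7] [ 0.6136 -0.2752] [ 0.5977 -0.2597]
bear BR [ 0.624  -0.3985  0.0298] [0.5 0.4] [ 0.6241 -0.3964] [ 0.6193 -0.3939]
bear FL [ 0.4299 -0.2948  0.0254] [0.4 0.4] [ 0.4285 -0.2931] [ 0.4256 -0.2844]
bear FR [ 0.4416 -0.4125  0.0323] [0.5 0.5] [ 0.4403 -0.4126] [ 0.4418 -0.4095]
handle [ 0.5078 -0.3437  0.0585] [0.3 0.3] [ 0.5086 -0.3435] [ 0.5075 -0.3449]
pin [ 0.4495 -0.3426  0.0576] [0.1 0.1] [ 0.4497 -0.3427] [ 0.4497 -0.3435]
large [ 0.4285 -0.0661  0.0145] [0.2 0.2] [ 0.4279 -0.0664] [ 0.4281 -0.0646]
small [0.428  0.0753 0.0126] [0. 0.] [0.4281 0.0754] [0.4282 0.0749]
bolt tip [ 0.4298 -0.1989  0.0074] [0.3 0.3] [ 0.4304 -0.1983] [ 0.4282 -0.1978]
bolt head [ 0.3449 -0.2403  0.0145] [0. 0.] [ 0.3448 -0.241 ] [ 0.3466 -0.244 ]
plug nose [0.4317 0.2307 0.0042] [0.  0.1] [0.4314 0.2296] [0.4282 0.2332]
plug hex [0.3813 0.2235 0.0142] [0.7 0.9] [0.3797 0.2215] [0.381  0.2263]
plug end [0.3512 0.2168 0.0149] [0.2 0.2] [0.3516 0.218 ] [0.3532 0.2143]
```

Heights and sizes check out against the text: handle 58 mm, pin 57 mm, bearings 14 and 13 mm, mat about 3 mm. I'll move above the tab pin.

Call:
{"name": "arm_command", "arguments": {"moves": [0.3,27,40,0,-0.06,0.3,54,80,0,-0.12,0.3,81,120,0,-0.18,0.3,108,160,0,-0.24,0.3,135,200,0,-0.3,0.3,162,240,0,-0.37,0.3,162,240,-35,-0.37,0.3,162,240,-70,-0.37,0.3,162,240,-100,-0.37,0.3,162,240,-100,-0.37], "force": 20}}

```text
t: 1.4
position: [0.4489, -0.3411, 0.129]
ee_rot: [-3.134, -0.141, 0.008]
wrist_force: [-0.3, -0.4, 1.1]
finger_gap: 0.0298
gripper_force: 0.0
```

```bash
cat >> h.py <<'E'
from scipy.spatial.transform import Rotation as R
def wrist(name=None):
    from rig import get_obs, vision
    o=get_obs(); f=vision.grab_frame("wrist")
    T=np.eye(4); T[:3,:3]=R.from_rotvec(o["ee_rot"]).as_matrix(); T[:3,3]=o["position"]
    Pm=f["camera_matrix"]@np.linalg.inv(T@f["hand_eye"])[:3]
    if name: cv2.imwrite(f"pics/{name}.png",f["color"][:,:,::-1]); np.save(f"{name}.npy",Pm)
    x=T[:3,0]; print(name,"pos",o["position"],"yaw",np.arctan2(x[1],x[0]),"gap",o["finger_gap"],"F",o["wrist_force"],"t",o["t"])
    return Pm,f["color"]
E
python3 -c "
from h import *
wrist('w1')"
```

```text
w1 pos [ 0.4489 -0.3411  0.129 ] yaw 0.08997539012660932 gap 0.029823158045760734 F [-0.3385 -0.4465  1.1175] t 1.4
```

View pics/w1.png

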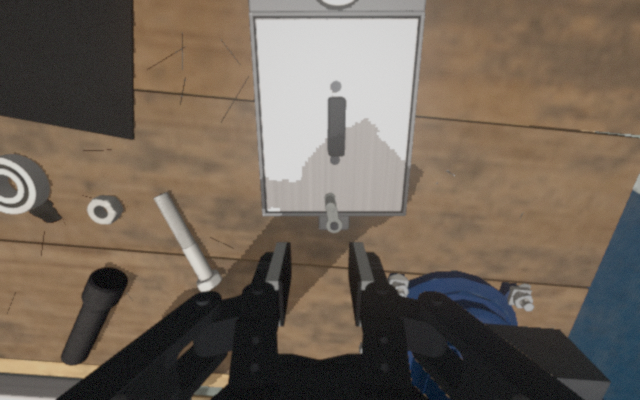

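Wrist view: cover (252..420, 15..215), handle (336,127), tab (334,215), bolt, mat corner and large bearing at the left. I'll check the estimates by projection.

```bash
python3 - <<'E'
from h import *
Pm=np.load("w1.npy")
pr=lambda X:((Pm@np.r_[X,1])[:2]/(Pm@np.r_[X,1])[2]).round(1)
c=np.array([.509,-.346]);u=np.array([np.cos(.09),np.sin(.09)]);v=np.array([-u[1],u[0]])
print('pivot',pr(np.r_[c-.081*u,.039]))
for a in(.0,.1,.2,.3,.4): print(a,[pr(np.r_[c-.081*u+.023*(np.cos(a)*u+np.sin(a)*v),z]) for z in(.039,.057)])
print('handle',pr(np.r_[c,.058]),plane(Pm,(336,127),.058))
for s in[(-75,60),(-75,-60)]: print('corner',pr(np.r_[c+s[0]/1e3*u+s[1]/1e3*v,.034]))
for n,a in(('FL',(264,215)),('FR',(406,215))): print(n,plane(Pm,a,.034))
print('bolt',plane(Pm,(162,199),.009),plane(Pm,(207,284),.011),'matFR',plane(Pm,(134,138),.003),'large',plane(Pm,(7,188),.016))
im=cv2.imread("pics/w1.png"); cv2.imwrite("pics/w1c.png",cv2.resize(im[180:250,290:380],None,fx=6,fy=6,interpolation=cv2.INTER_CUBIC))
E
```

```text
pivot [332.6 222.9]
0.0 [array([333. , 196.5]), array([333.9, 204.3])]
0.1 [array([330.1, 196.6]), array([330.8, 204.5])]
0.2 [array([327.2, 197. ]), array([327.7, 204.9])]
0.3 [array([324.5, 197.7]), array([324.8, 205.6])]
0.4 [array([321.8, 198.6]), array([321.9, 206.6])]
handle [335.1 125. ] [ 0.5077 -0.3467]
corner [260.6 213.8]
corner [404.5 213.9]
FL [ 0.4281 -0.2959]
FR [ 0.4388 -0.4139]
bolt [ 0.4247 -0.199 ] [ 0.339 -0.238] matFR [ 0.477  -0.1758] large [ 0.4256 -0.068 ]
```

View pics/w1c.png

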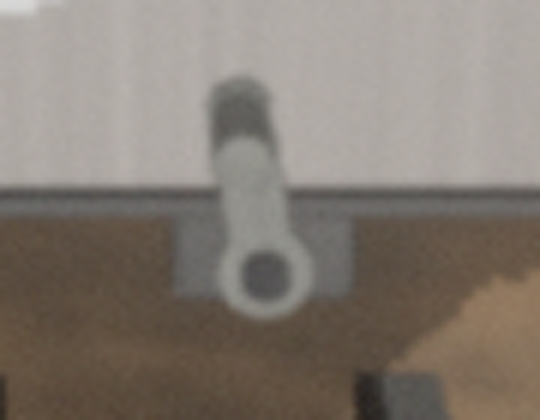

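The pin stands at about (0.450, -0.349), tab at about +0.1 rad. I'll lower around it and pinch.

Call:
{"name": "arm_command", "arguments": {"moves": [0.3,1,-8,0,0,0.3,1,-8,-20,0,0.3,1,-8,-45,0,0.3,1,-8,-70,0,0.3,1,-8,-85,0,0.3,1,-8,-85,0,1,1,-8,-85,0,1,1,-8,-85,0,1,1,-8,-85,0,1,1,-8,-85,0], "force": 20}}

```text
t: 2.7
position: [0.4524, -0.3509, 0.0473]
ee_rot: [3.137, 0.141, 0.003]
wrist_force: [0.6, 0.7, 4.9]
finger_gap: 0.0066
gripper_force: 19.8
```

Call:
{"name": "arm_command", "arguments": {"moves": [1,-1,4,0,0,1,-3,7,0,0,1,-5,11,0,0,1,-8,14,0,0,1,-12,16,0,0,1,-16,18,0,0,1,-20,19,0,0,1,-24,19,0,0,1,-27,18,0,0,1,-27,18,0,0]}}

```text
t: 3.95
position: [0.4252, -0.3317, 0.047]
ee_rot: [-3.138, -0.142, -0.003]
wrist_force: [1.6, 0.7, 8.3]
finger_gap: 0.0063
gripper_force: 20.5
```

Call:
{"name": "arm_command", "arguments": {"moves": [0.3,0,0,0,0,0.3,0,0,0,0,0.3,0,0,0,0,0.3,0,0,20,0,0.3,0,0,40,0,0.3,0,0,60,0,0.3,0,0,85,0,0,20,-10,85,0,0,50,-20,85,0,0,50,-20,85,0]}}

```text
t: 5.2
position: [0.4762, -0.3522, 0.1308]
ee_rot: [-3.138, -0.144, -0.001]
wrist_force: [-0.2, 0.2, -0.2]
finger_gap: 0.0428
gripper_force: 0.0
```

```bash
python3 -c "
from h import *
wrist('w2')"
```

```text
w2 pos [ 0.4762 -0.3522  0.1308] yaw 0.09148871200960489 gap 0.04280960392228381 F [-0.1652  0.2146 -0.164 ] t 5.2
```

View pics/w2.png

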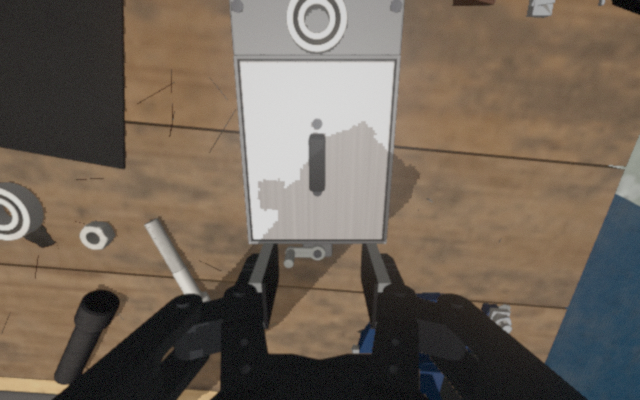

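The tab now points sideways at (300,255), clear of the cover. Handle at (317,163). I'll triangulate the handle and the cover corners.

```bash
python3 - <<'E'
from h import *
A=np.load("w1.npy");B=np.load("w2.npy")
print(tri(A,(336,127),B,(317,163)),plane(B,(317,163),.058))
print(tri(A,(264,213),B,(249,242)),tri(A,(405,213),B,(386,242)))
print('spec',plane(B,(317,17),.046))
print('handle ends',plane(B,(318,133),.058),plane(B,(317,192),.058))
E
```

```text
(array([ 0.5067, -0.3473,  0.0478]), array([0., 0.])) [ 0.5089 -0.3472]
(array([ 0.4345, -0.2973,  0.0447]), array([0.3, 0.3])) (array([ 0.4422, -0.4115,  0.0389]), array([0.4, 0.4]))
spec [ 0.6033 -0.3388]
handle ends [ 0.5301 -0.346 ] [ 0.4872 -0.3491]
```

Call:
{"name": "arm_command", "arguments": {"moves": [0.1,16,2,0,0,0.1,32,5,0,0,0.1,32,5,-25,0,0.1,32,5,-50,0,0.1,32,5,-75,0,0.1,32,5,-92,0,0.1,32,5,-92,0,1,32,5,-92,0,1,32,5,-92,0,1,32,5,-92,0], "force": 50}}

```text
t: 6.5
position: [0.5073, -0.348, 0.0406]
ee_rot: [3.137, 0.141, 0.004]
wrist_force: [0.3, 0.1, 4.0]
finger_gap: 0.0107
gripper_force: 52.2
```

Call:
{"name": "arm_command", "arguments": {"moves": [1,0,0,8,0,1,0,0,22,0,1,0,0,40,0,1,0,0,55,0,1,10,30,65,-0.03,1,20,70,65,-0.06,1,30,110,65,-0.09,1,40,150,65,-0.12,1,52,190,65,-0.15,1,62,220,65,-0.18]}}

```text
t: 7.75
position: [0.5693, -0.1249, 0.1053]
ee_rot: [-3.137, 0.14, -0.002]
wrist_force: [0.3, 0.2, -1.8]
finger_gap: 0.0109
gripper_force: 51.6
```

Call:
{"name": "arm_command", "arguments": {"moves": [1,3,12,0,0,1,5,20,-10,0,1,5,20,-30,0,1,5,20,-50,0,1,5,20,-65,0,1,5,20,-75,0,1,5,20,-82,0,1,5,20,-87,0,1,5,20,-90,0,1,5,20,-91,0]}}

```text
t: 9.0
position: [0.5736, -0.1074, 0.0136]
ee_rot: [-3.138, 0.141, -0.0]
wrist_force: [-1.4, 1.4, 4.1]
finger_gap: 0.0103
gripper_force: 52.3
```

Call:
{"name": "arm_command", "arguments": {"moves": [0.4,0,0,0,0,0.4,0,0,0,0,0.4,0,0,0,0,0,0,0,30,0,-1,0,0,60,0,-1,0,0,90,0,-1,-40,11,100,0,-1,-90,26,100,0,-1,-146,41,100,0,-1,-146,41,100,0], "force": 30}}

```text
t: 10.25
position: [0.42, -0.065, 0.1128]
ee_rot: [-3.137, 0.141, 0.015]
wrist_force: [1.4, -0.1, 0.2]
finger_gap: 0.0856
gripper_force: 0.0
```

```bash
python3 -c "
from h import *
wrist('w3')
from rig import vision
cv2.imwrite('pics/top2.png',vision.grab_frame('top')['color'][:,:,::-1])"
```

```text
w3 pos [ 0.42   -0.065   0.1128] yaw -0.08967948079505728 gap 0.08556237151178771 F [ 1.4447 -0.0785  0.1839] t 10.25
```

View pics/w3.png

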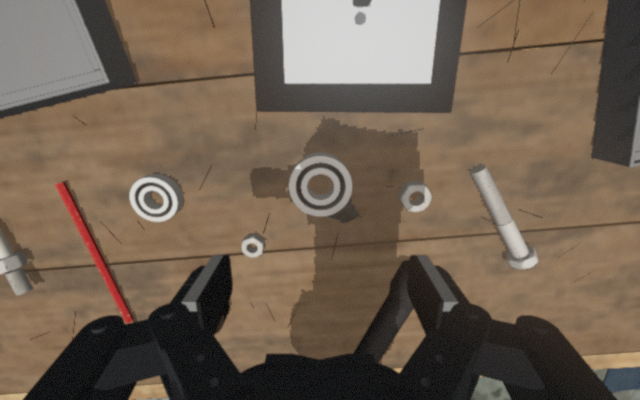

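The cover lies centred on the mat (even rims at (253..463, 110)). Large bearing (321,186), small (157,199), bolt (477,168) to (523,259), nut (416,196).

```bash
python3 - <<'E'
from h import *
B=np.load("w3.npy"); from rig import get_obs; print(get_obs()['position'])
A=np.load("w1.npy")
for n,a,z in(('large',(321,186),.016),('small',(157,198),.012),('nut',(416,196),.008),('bolt tip',(477,168),.009),('bolt head end',(523,259),.011),('neck',(507,224),.010),('hex',(12,263),.015),('matFL',(254,110),.003),('matFR',(453,110),.003),('cFL',(284,84),.007),('cFR',(433,82),.007),('traybear FL',(593,158),.0),('plugtray FR',(110,82),.034)): print(n,plane(B,a,z))
print(tri(A,(162,199),B,(477,168)),tri(A,(207,284),B,(523,259)),tri(P['top'],(325+97/4,140+361/4),B,(321,186)),tri(P['top'],(296.75,229.6),B,(157,198)))
E
```

```text
[ 0.4278 -0.0664  0.1138]
large [ 0.4275 -0.0668]
small [0.4282 0.0714]
nut [ 0.4089 -0.1463]
bolt tip [ 0.4292 -0.1956]
bolt head end [ 0.3407 -0.2425]
neck [ 0.3766 -0.225 ]
hex [0.3803 0.2151]
matFL [ 0.4911 -0.0192]
matFR [ 0.4768 -0.1761]
cFL [ 0.508  -0.0458]
cFR [ 0.4992 -0.1584]
traybear FL [ 0.4265 -0.2968]
plugtray FR [0.5192 0.0683]
(array([ 0.426 , -0.1977,  0.0061]), array([2.5, 2.7])) (array([ 0.3429, -0.2396,  0.0153]), array([0.6, 0.7])) (array([ 0.4271, -0.0672,  0.0148]), array([0.1, 0.6])) (array([0.4274, 0.0751, 0.0065]), array([0.2, 1.1]))
```

Call:
{"name": "arm_command", "arguments": {"moves": [-1,0,0,-30,0,-1,0,0,-60,0,-1,0,0,-90,0,-1,0,0,-105,0,-1,0,0,-112,0,-1,0,0,-112,0,1,0,0,-112,0,1,0,0,-112,0,1,0,0,-112,0,1,0,0,-112,0], "force": 40}}

```text
t: 11.6
position: [0.428, -0.0666, 0.0023]
ee_rot: [3.138, -0.142, 0.003]
wrist_force: [-0.3, 0.2, 5.1]
finger_gap: 0.05
gripper_force: 40.6
```

Call:
{"name": "arm_command", "arguments": {"moves": [1,0,0,10,0,1,0,0,30,0,1,0,0,55,0,1,0,-10,80,0.02,1,8,-50,85,0.05,1,18,-100,85,0.08,1,28,-150,85,0.11,1,36,-200,85,0.14,1,44,-245,85,0.16,1,50,-283,85,0.18]}}

```text
t: 12.85
position: [0.4769, -0.3514, 0.0868]
ee_rot: [3.138, 0.14, -0.0]
wrist_force: [0.4, 0.3, -1.2]
finger_gap: 0.0496
gripper_force: 42.1
```

Call:
{"name": "arm_command", "arguments": {"moves": [1,0,0,0,0,1,0,0,-20,0,1,0,0,-40,0,1,0,0,-60,0,1,0,0,-70,0,1,0,0,-76,0,1,0,0,-79,0,1,0,0,-81,0,1,0,0,-82,0,1,0,0,-82,0]}}

```text
t: 14.1
position: [0.4777, -0.3496, 0.0054]
ee_rot: [3.138, 0.141, 0.001]
wrist_force: [-0.7, 1.4, 5.0]
finger_gap: 0.0497
gripper_force: 42.7
```

Call:
{"name": "arm_command", "arguments": {"moves": [-0.45,0,0,0,0,-0.45,0,0,0,0,-0.45,0,0,0,0,-0.45,0,0,30,0,-0.45,0,0,65,0,-0.45,0,10,110,0,-0.45,-8,70,110,0,-0.45,-16,130,110,0,-0.45,-24,190,110,0,-0.45,-32,250,110,0]}}

```text
t: 15.35
position: [0.4454, -0.0976, 0.1145]
ee_rot: [-3.138, -0.141, -0.002]
wrist_force: [1.8, 0.5, -0.2]
finger_gap: 0.0618
gripper_force: 0.0
```

Call:
{"name": "arm_command", "arguments": {"moves": [-0.5,-6,58,0,0,-0.5,-12,116,0,0,-0.5,-18,173,0,0,-0.5,-18,173,-20,0,-0.5,-18,173,-35,0,-0.5,-18,173,-35,0,-0.5,-18,173,-35,0,-0.5,-18,173,-35,0,-0.5,-18,173,-35,0,-0.5,-18,173,-35,0]}}

```text
t: 16.6
position: [0.4276, 0.0735, 0.0796]
ee_rot: [-3.138, -0.141, -0.001]
wrist_force: [-0.3, 0.3, -0.7]
finger_gap: 0.064
gripper_force: 0.0
```

```bash
python3 -c "
from h import *
wrist('w4')"
```

```text
w4 pos [0.4276 0.0735 0.0796] yaw 0.08964650699156203 gap 0.06400514406187827 F [-0.267   0.3019 -0.7363] t 16.6
```

View pics/w4.png

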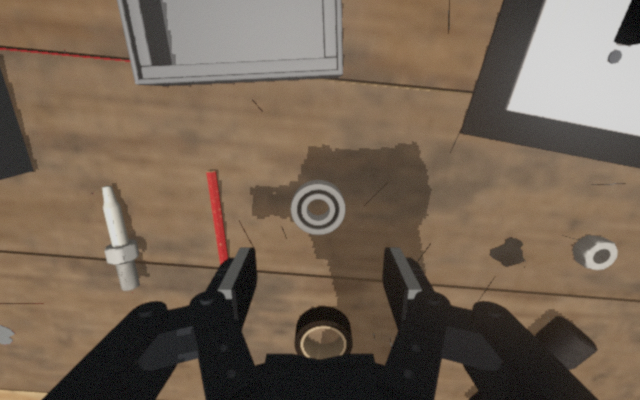

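Small bearing at (318,208); plug nose (107,189), hexagon (121,253), thread end (129,289); plug-tray front corners (137,82) and (342,75).

```bash
python3 - <<'E'
from h import *
B=np.load("w4.npy"); from rig import get_obs; print(get_obs()['position'])
C=lambda x,y:(160+(x+.5)/4-.5,125+(y+.5)/4-.5)
for n,a,z in(('small',(318.5,208.5),.012),('nose',(107,189),.010),('hex',(121,253),.014),('end',(129,289),.010),('FL',(137,82),.034),('FR',(342,75),.034)): print(n,plane(B,a,z))
for n,a,b in(('small',C(548,419),(318.5,208.5)),('nose',C(323,412),(107,189)),('hex',C(330,488),(121,253)),('end',C(336,530),(129,289)),('FL',C(387,304),(137,82)),('FR',C(560,283),(342,75))): print(n,tri(P['top'],a,B,b))
E
```

```text
[0.4276 0.0735 0.0795]
small [0.4278 0.0744]
nose [0.4285 0.2284]
hex [0.379  0.2215]
end [0.3438 0.2215]
FL [0.5045 0.1862]
FR [0.5187 0.0689]
small (array([0.4281, 0.075 , 0.0132]), array([0.1, 0.8]))
nose (array([0.4305, 0.2286, 0.0113]), array([0.4, 2.8]))
hex (array([0.3795, 0.2219, 0.0142]), array([0.1, 0.9]))
end (array([0.3514, 0.2158, 0.0194]), array([0.1, 0.9]))
FL (array([0.5034, 0.1834, 0.0385]), array([0.3, 2.4]))
FR (array([0.5196, 0.0681, 0.0249]), array([0.1, 0.7]))
```

Call:
{"name": "arm_command", "arguments": {"moves": [-0.5,0,0,-20,0,-0.5,0,0,-40,0,-0.5,0,0,-60,0,-0.5,0,0,-72,0,-0.5,0,0,-78,0,-0.5,0,0,-78,0,1,0,0,-78,0,1,0,0,-78,0,1,0,0,-78,0,1,0,0,-78,0], "force": 40}}

```text
t: 17.9
position: [0.4278, 0.0736, 0.0021]
ee_rot: [-3.138, -0.141, -0.002]
wrist_force: [-1.0, 1.2, 6.9]
finger_gap: 0.038
gripper_force: 39.8
```

Call:
{"name": "arm_command", "arguments": {"moves": [1,0,0,10,0,1,0,0,30,0,1,0,0,55,0,1,3,-15,80,0,1,12,-55,85,0,1,25,-100,85,0,1,40,-150,85,0,1,54,-200,85,0,1,68,-250,85,0,1,81,-300,85,0]}}

```text
t: 19.15
position: [0.5085, -0.228, 0.0867]
ee_rot: [-3.138, -0.141, -0.0]
wrist_force: [1.5, 0.1, -1.8]
finger_gap: 0.0378
gripper_force: 40.6
```

Call:
{"name": "arm_command", "arguments": {"moves": [1,11,-40,0,0,1,21,-80,0,0,1,31,-118,0,0,1,31,-118,-15,0,1,31,-118,-40,0,1,31,-118,-62,0,1,31,-118,-74,0,1,31,-118,-79,0,1,31,-118,-81,0,1,31,-118,-81,0]}}

```text
t: 20.4
position: [0.5398, -0.3446, 0.0059]
ee_rot: [3.138, 0.141, 0.001]
wrist_force: [-1.0, -0.7, -1.3]
finger_gap: 0.0376
gripper_force: 40.6
```

Call:
{"name": "arm_command", "arguments": {"moves": [1,0,0,-1,0,1,0,0,-2,0,-0.25,0,0,-2,0,-0.25,0,0,-2,0,-0.25,0,0,-2,0,-0.25,0,0,30,0,-0.25,0,0,65,0,-0.25,-20,15,100,0,-0.25,-60,45,100,0.1,-0.25,-100,80,100,0.2]}}

```text
t: 21.65
position: [0.4387, -0.2643, 0.1058]
ee_rot: [3.107, 0.457, 0.002]
wrist_force: [0.6, 0.2, -0.6]
finger_gap: 0.0533
gripper_force: 0.0
```

Call:
{"name": "arm_command", "arguments": {"moves": [-0.25,-30,20,0,0.1,-0.25,-58,43,0,0.18,-0.25,-58,43,-20,0.18,-0.25,-58,43,-30,0.18,-0.25,-58,43,-30,0.18,-0.25,-58,43,-30,0.18,-0.25,-58,43,-30,0.18,-0.25,-58,43,-30,0.18,-0.25,-58,43,-30,0.18,-0.25,-58,43,-30,0.18]}}

```text
t: 22.9
position: [0.3815, -0.2215, 0.0754]
ee_rot: [3.055, 0.731, 0.0]
wrist_force: [0.9, -0.2, -0.1]
finger_gap: 0.0534
gripper_force: 0.0
```

```bash
python3 -c "
from h import *
wrist('w5')"
```

```text
w5 pos [ 0.3815 -0.2215  0.0754] yaw 0.4697823724319931 gap 0.05337253974810281 F [ 0.9016 -0.1965 -0.1054] t 22.9
```

View pics/w5.png

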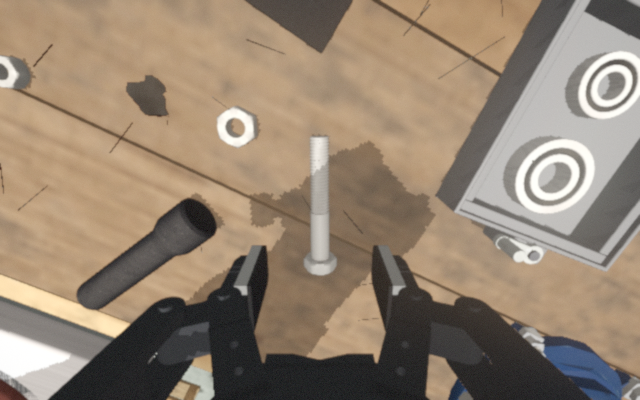

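Both bearings lie flat side by side in their tray ((555,176), (609,85)). The bolt is aligned with the tool, tip (319,136), head end (320,273).

```bash
python3 - <<'E'
from h import *
B=np.load("w5.npy")
pr=lambda X:((B@np.r_[X,1])[:2]/(B@np.r_[X,1])[2]).round(1)
print(plane(B,(319,136),.009),plane(B,(320,273),.013),plane(B,(319.5,213),.012),pr([.3815,-.2215,.01]))
E
```

```text
[ 0.4285 -0.1968] [ 0.3361 -0.2444] [ 0.3799 -0.2218] [320.2 209.9]
```

Call:
{"name": "arm_command", "arguments": {"moves": [-0.25,0,0,-20,0,-0.25,0,0,-40,0,-0.25,0,0,-60,0,-0.25,0,0,-70,0,-0.25,0,0,-73,0,-0.25,0,0,-73,0,1,0,0,-73,0,1,0,0,-73,0,1,0,0,-73,0,1,0,0,-73,0], "force": 60}}

```text
t: 24.2
position: [0.3817, -0.2217, 0.0028]
ee_rot: [3.055, 0.731, 0.001]
wrist_force: [-0.4, -0.7, 5.6]
finger_gap: 0.0115
gripper_force: 59.1
```

Call:
{"name": "arm_command", "arguments": {"moves": [1,0,0,10,0,1,0,0,30,0,1,5,5,55,0,1,20,30,80,-0.02,1,40,70,90,-0.06,1,60,115,90,-0.1,1,75,165,90,-0.15,1,90,215,90,-0.2,1,100,265,90,-0.25,1,105,315,90,-0.3]}}

```text
t: 25.45
position: [0.4867, 0.0953, 0.0926]
ee_rot: [-3.13, -0.264, -0.001]
wrist_force: [1.4, -1.0, -0.7]
finger_gap: 0.0109
gripper_force: 58.8
```

Call:
{"name": "arm_command", "arguments": {"moves": [1,3,50,0,-0.02,1,5,100,0,-0.04,1,7,150,0,-0.05,1,9,200,0,-0.05,1,10,245,0,-0.05,1,10,258,0,-0.05,1,10,258,-20,-0.05,1,10,258,-45,-0.05,1,10,258,-65,-0.05,1,10,258,-75,-0.05]}}

```text
t: 26.7
position: [0.4959, 0.3496, 0.0163]
ee_rot: [3.134, 0.186, -0.004]
wrist_force: [-0.1, 0.6, -0.5]
finger_gap: 0.0114
gripper_force: 58.8
```

Call:
{"name": "arm_command", "arguments": {"moves": [1,0,0,-4,0,1,0,0,-7,0,1,0,0,-9,0,1,0,0,-10,0,1,0,0,-11,0,1,0,0,-11,0,0.2,0,0,-11,0,0.2,0,0,-11,0,0.2,0,0,-11,0,0.2,0,0,0,0]}}

```text
t: 27.95
position: [0.4958, 0.3511, 0.0169]
ee_rot: [3.135, 0.188, -0.003]
wrist_force: [0.1, -0.1, -0.5]
finger_gap: 0.0343
gripper_force: 0.0
```

Call:
{"name": "arm_command", "arguments": {"moves": [0.2,0,0,30,0,0.2,0,0,60,0,0,-10,-15,80,0,-0.1,-45,-55,80,0,-0.1,-80,-90,80,0,-0.1,-116,-129,80,0.02,-0.1,-116,-129,60,0.02,-0.1,-116,-129,60,0.02,-0.1,-116,-129,60,0.02,-0.1,-116,-129,60,0.02], "force": 40}}

```text
t: 29.2
position: [0.3813, 0.2233, 0.0779]
ee_rot: [-3.133, -0.22, -0.003]
wrist_force: [0.6, 0.1, 1.1]
finger_gap: 0.0468
gripper_force: 0.0
```

```bash
python3 -c "
from h import *
wrist('w6')"
```

```text
w6 pos [0.3813 0.2233 0.0779] yaw 0.14027826223292028 gap 0.0467606464993194 F [0.5582 0.1111 1.09  ] t 29.2
```

View pics/w6.png

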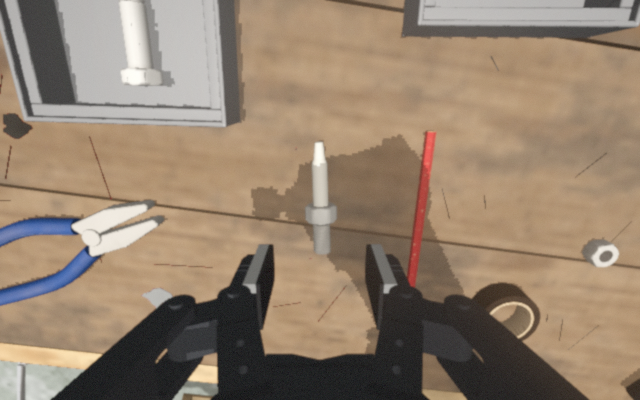

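The bolt lies flat in its tray at (137,45). The plug is aligned with the tool, its hexagon at (321,214) close to under the grasp point.

Call:
{"name": "arm_command", "arguments": {"moves": [-0.1,-1,0,-20,0,-0.1,-1,0,-40,0,-0.1,-1,0,-60,0,-0.1,-1,0,-70,0,-0.1,-1,0,-73,0,-0.1,-1,0,-73,0,1,-1,0,-73,0,1,-1,0,-73,0,1,-1,0,-73,0,1,-1,0,-73,0], "force": 40}}

```text
t: 30.5
position: [0.3797, 0.2229, 0.0049]
ee_rot: [-3.133, -0.22, -0.002]
wrist_force: [-0.9, 0.3, 6.0]
finger_gap: 0.0201
gripper_force: 39.0
```

Call:
{"name": "arm_command", "arguments": {"moves": [1,0,0,10,0,1,0,0,30,0,1,0,0,55,0,1,10,-5,80,0,1,45,-20,85,0,1,85,-39,85,0,1,125,-57,85,0,1,165,-75,85,0,1,193,-88,85,0,1,193,-88,80,0]}}

```text
t: 31.75
position: [0.5749, 0.1319, 0.0848]
ee_rot: [3.133, 0.213, 0.005]
wrist_force: [-0.6, -0.7, -0.1]
finger_gap: 0.02
gripper_force: 39.3
```

Call:
{"name": "arm_command", "arguments": {"moves": [1,0,0,-15,0,1,0,0,-35,0,1,0,0,-55,0,1,0,0,-66,0,1,0,0,-72,0,1,0,0,-75,0,1,0,0,-76,0,1,0,0,-77,0,1,0,0,-77,0,1,0,0,-77,0]}}

```text
t: 33.0
position: [0.5728, 0.1346, 0.008]
ee_rot: [-3.134, -0.219, -0.001]
wrist_force: [-1.3, -0.4, 5.1]
finger_gap: 0.0201
gripper_force: 39.7
```

Contact; release and retreat.

Call:
{"name": "arm_command", "arguments": {"moves": [0.1,0,0,0,0,0.1,0,0,0,0,0.1,0,0,0,0,0.1,0,0,30,0,0.1,0,0,70,0,0.1,0,0,120,0,0.1,-40,0,180,0,0.1,-80,0,220,0,0.1,-80,0,220,0,0.1,-80,0,220,0]}}

```text
t: 34.25
position: [0.4926, 0.1345, 0.2271]
ee_rot: [-3.134, -0.22, -0.001]
wrist_force: [-0.3, 0.4, -0.0]
finger_gap: 0.0383
gripper_force: 0.0
```

```bash
python3 -c "
from h import *
a,im=wrist()
from rig import vision
t=vision.grab_frame('scene')['color'][90:330,145:425]
w=cv2.resize(im,(480,300))
t=cv2.resize(t,None,fx=1.2,fy=1.2)
c=np.zeros((600,800,3),np.uint8); c[:300,:480]=w; c[305:305+t.shape[0],:t.shape[1]]=t
u=cv2.resize(vision.grab_frame('top')['color'][120:270,160:490],(440,200)); c[310:510,350:790]=u
cv2.imwrite('pics/fin.png',c[:,:,::-1])"
```

```text
None pos [0.4926 0.1345 0.2271] yaw 0.13994361568399835 gap 0.03834779723393045 F [-0.277   0.4053 -0.0284] t 34.25
```

View pics/fin.png

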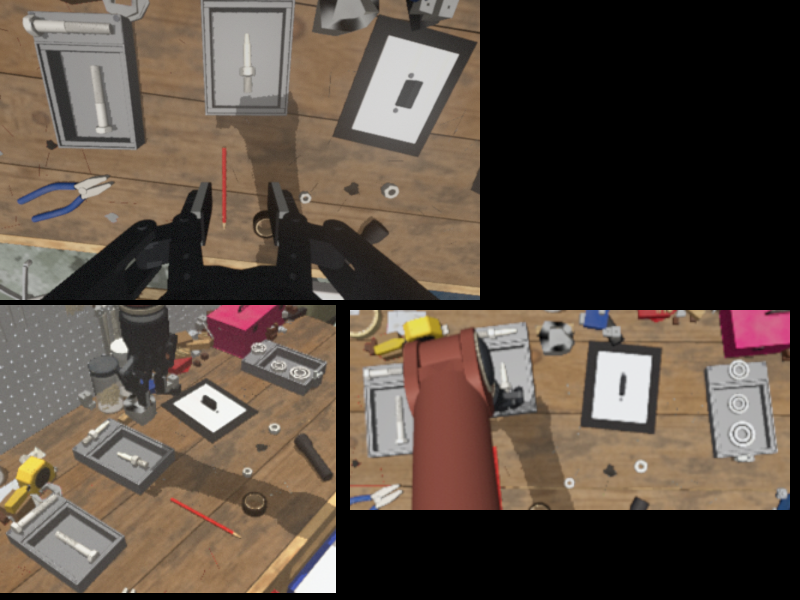

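All parts are in place: bolt (100,100) and plug (247,65) flat in their trays, cover centred on the mat, and both bearings flat in the bearing tray. I'll hand it in.

```bash
python3 -c "
from rig import close_job
print(close_job())"
```

```text
the job is handed in; nothing more can be done
None
```

The job is handed in after about 34 s of robot time: in the last pictures the tab is aside, the cover is flat and centred on the mat, and all four parts lie flat in their own trays; no verdict came back.

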